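Set the hold-down stop of a feed jig to its batten

ROBOT

A 6-joint arm with a two-finger parallel gripper is mounted at the origin on a cart in front of the work surface, level with it; the furniture and walls round the work are solid. World frame = base frame: x ahead of the robot, y to its left, z up, the work surface at z = 0. Lengths are in m, angles in rad, forces in N, time in s.
With the tool pointing down it reaches from about 0.25 to 0.775 m from the base axis. Payload 8.9 kg.
Tool frame: the origin (TCP) lies midway between the tips of the shut fingers; the grasp point (between the pads) lies 19 mm behind it; z points along the fingers, y is the line along which they close (so a half turn about z gives the same grasp; the last joint's range is limited). The gripper opens to 85 mm and grips with 20 to 120 N. Pads are 22 mm wide; open, the fingers measure 114 mm over their backs; the gripper's body (76 mm by 85 mm) begins 54 mm behind the grasp point. The pads swing forward as they close: fully open they stand 13 mm farther back than shut.
Start: joints at [-1.26, 0.291, -0.153, 1.127, 0, 1.431], TCP at [0.228, -0.473, 0.207] pointing down, gripper open.
Joint ranges: [-2.52, 2.52], [-0.91, 1.74], [-1.3, 1.37], [-1.96, 2.02], [-1.52, 1.47], [-3.14, 3.14]. Speed limits (rad/s): [2.22, 2.22, 2.79, 3.14, 3.14, 3.14].

INTERFACE

Orientations are given as [roll, pitch, yaw] about the fixed x, y, z axes, in that order (R = Rz(yaw) Ry(pitch) Rx(roll)).
In Python, from bench import r gives the robot as it stands.
- The arm moves only by the shell command python3 -m creep 'ROWS'. ROWS is text: rows parted by semicolons, each of 5 numbers parted by spaces: the opening, from 0 (shut) to 1 (fully open), then the shift along the tool's x, y, z in m, then the turn about the tool's z in degrees. A call has 1 to 12 rows; each row shifts and turns the commanded pose from where the row before left it, along the tool's axes as they then stand; what a row does not reach is not made up. A row lasts 1/10 s, in which the tool goes at most 50 mm and 8.59 degrees, less where a joint would pass 70% of its speed; a pose out of reach is approached as far as the arm can. A call with a gripper value outside its range is refused whole. The fingers move at their own pace and stop on an object; the grip force is fixed at half the most. Time passes only in rows, so rows that do not move let the fingers close. It gives the time, the measured TCP pose, the force, the opening and the grip force at its end, in the units of the state.
- r.get_state(): the state, without advancing time (a new reading comes with each control period).
- r.grab_frame(name): name is "side" or "top"; returns a dict with "pixels" (384x512x3 uint8, red, green, blue), "z_map" (384x512 float32, m along the optical axis (not along the pixel's ray), 0 where there is no reading), "fx", "fy", "cx", "cy" (pixels), "cam_to_world" (4x4, takes a point from camera to world coordinates). Camera axes: x right, y down, z forward; pixel columns grow to the right and rows downward; lengths in m; the calibration is good to about 2 mm. A picture is of the moment at which its call begins.
- r.close_job(): hands the job in; it is judged then, once.
The state is a dict: "time_s": time; "joint_pos": joint angles; "qd": joint speeds; "joint_efforts": joint torques, N m; "ee_pos": TCP position; "tcp_rot": TCP orientation; "wrist_force": force on the tool from outside, world axes, zero at the start; "wrist_torque": the same for the moment, N m; "finger_gap": finger opening in m; "gripper_force": force on a finger pad.
Only numpy, scipy, OpenCV 4.12 (cv2) and the standard library are available. Lean on these libraries where they do the work, as an engineer would, in place of code of your own. Each camera call takes 0.05 s, during which the arm holds its last target. There are 200 camera calls.

TASK

The hold-down stop on the blue bridge of the feed jig has to be set to the batten that lies in the lane under it. Take the red T-key out of its wooden holder, seat it fully on the square head of the stop screw and turn the screw down until the batten just drags beneath it; then push or pull the batten a few centimetres along its lane, to feel that it still slides with a light but clear rub. Never clamp the batten tight; if it is too loose or too tight, correct the screw with the key and try the batten again. Leave the batten in the lane, lightly held under the stop, and the key standing on the screw, and disturb nothing else on the bench.

Things in the scene. Friction and masses are not known exactly. Their poses are not given: they have to be found in the camera images.
- feed_jig: Feed jig bolted to the bench, yaw varies. Plywood bed 18 mm thick; along its y axis a lane 45.6 mm wide between two low dark guides (22 mm wide, 236 mm long, tops 30 mm above the bench). Origin: on the bench, under the lane's centre line, straight below the stop screw; x points away from the robot.
- bridge_top (a point): Centre of the top of the jig's blue steel bridge, 74 mm above the bench, on the stop screw's axis. The bridge crosses the lane: 110 mm long (jig x), 40 mm wide (jig y), underside 62 mm above the bench; brass nut and bolt heads rise to 81 mm. Its feet reach 70 mm to either side in x and 32 mm in y.
- key_holder (a point): Centre of the mouth of the key holder's bore, 48 mm above the bench: wooden block 46 x 52 mm on the jig's bed, on the robot's side of the bridge, with an upright round bore of 31 mm, 30 mm deep down to the bed.
- stop_screw: Steel stop screw, upright in the bridge. Origin: on its axis, on top of the round collar (25 mm across) at the foot of the square head. Head: 14 mm square, sides along body x and y, 18 mm tall, top 3.5 mm tapered. Right-hand thread, 4 mm a turn: clockwise from above lowers it; the body frame turns and sinks with it. Turns at about 0.03 N m, stays where left.
- stop_tip (a point): About the centre of the lower face of the stop screw's round rubber-faced foot, 34 mm across (good to 1 mm only). At the start the foot is some 1 to 2 mm clear of the batten: 1 to 4 rad of turning. Once it touches, its load on the batten grows by roughly 1 N for each further 0.1 rad (0.06 mm), too little to feel in the key.
- t_key: T-key standing in the holder. Red crossbar along its x axis: 72 mm long (x), 14 mm thick (y), 16 mm tall, centred 102 mm above the socket's mouth, on a 13 mm shank; the round dark socket below is 29 mm wide with a 15.6 mm square hole, 20 mm deep, sides along x and y, mouth chamfered. 110 mm tall, 0.2 kg. Origin: centre of the socket's mouth, z up.
- key_mouth (a point): Centre of the T-key's socket mouth (same as its body origin). Seated, the mouth rests on the screw's collar and the key stands by itself, bar centre 102 mm above the collar. It fits in four positions, a quarter turn apart, with about 7 degrees of play; if it stays up on the square, turn it slowly under light pressure until it drops.
- setting_batten: Sawn softwood batten, 42 mm wide (x), 200 mm long (y), 32 mm thick, about 0.15 kg, flat in the lane under the stop screw, ends some 100 mm either side of it. Origin: centre of its underside; y along the lane. Pushing it slowly by an end takes under 2 N while the stop is clear, and in all some 3 to 9 N when the stop is set right (about 1 N per newton of the stop's load).
- tape_measure: Yellow tape measure, 35 x 98 x 65 mm, a bystander. Origin: centre of its underside.
- try_square: Try square with wooden stock, 115 x 172 x 21 mm, a bystander. Origin: centre of its underside.
- screw_tray: Green tray of screws, 94 x 66 x 24 mm, a bystander. Origin: centre of its underside.
- screwdriver: Orange screwdriver, 32 x 211 x 33 mm, a bystander (not needed). Origin: centre of its underside.
Mind the look-alikes: they are no part of the job. Of the things that look like the t_key, the middle-sized one is meant.

How it is judged:
On the way, in this order (a step that is already met when the one before it is completed fails the run):
1. the key's socket is fully down on the square head of the stop screw (distance between key_mouth and stop_screw below 0.006 m and angle between the z axis of t_key and the z axis of stop_screw, either way round below 0.12 rad), for 0.2 s.
2. with the key on the screw, the screw's tip bears lightly (0.5 to 12 N) on the batten (distance between key_mouth and stop_screw below 0.012 m and angle between the z axis of t_key and the z axis of stop_screw, either way round below 0.12 rad and contact force between stop_screw and setting_batten between 0.5 and 12 N), for 0.2 s.
3. the batten slides along the lane (faster than 6 mm/s) while the screw rubs lightly (0.5 to 12 N) on it (linear speed of setting_batten above 0.006 m/s and x of setting_batten in the frame of feed_jig between -0.006 and 0.006 m and y of setting_batten in the frame of feed_jig between -0.07 and 0.07 m and z of setting_batten in the frame of feed_jig between 0.014 and 0.022 m and contact force between stop_screw and setting_batten between 0.5 and 12 N), for 0.25 s.
At the end, for the whole second after the job is handed in: The screw's tip bears on the batten with 0.5 to 12 N; the batten lies in the lane, its centre within 70 mm of the screw along the lane; the key stands upright on the screw's square head, its mouth within 12 mm of the collar; both are at rest (all of step 2 and x of setting_batten in the frame of feed_jig between -0.006 and 0.006 m and y of setting_batten in the frame of feed_jig between -0.07 and 0.07 m and z of setting_batten in the frame of feed_jig between 0.014 and 0.022 m and linear speed of each of setting_batten, t_key below 0.01 m/s); the robot touches nothing.
It fails at once if the screw clamps the batten (more than 25 N) (contact force between stop_screw and setting_batten above 25 N).
It fails at once if the tape measure is shifted by more than 25 mm (distance of tape_measure from where it was at the start of the episode above 0.025 m).
It fails at once if the try square is shifted by more than 25 mm (distance of try_square from where it was at the start of the episode above 0.025 m).
It fails at once if the screw tray is shifted by more than 25 mm (distance of screw_tray from where it was at the start of the episode above 0.025 m).
It fails at once if the screwdriver is shifted by more than 25 mm (distance of screwdriver from where it was at the start of the episode above 0.025 m).
It also fails if it takes over 72 s, if anything falls off the work surface, if the arm or the gripper's body presses on something with over 40 N, if the wrist force passes 120 N, or if a joint passes its speed limit or range.

## Working session

There is one attempt and no reset: what is moved stays moved. The work goes in short steps, Python scripts to look and compute and a shell command to move; the robot and the scene stay as the last step left them, time stands still between calls to the robot, and variables do not carry over. Pictures are saved under pics/ and viewed, at most 10 in all, crops included, and the job is handed in when it is done.

```bash
mkdir -p pics; ls; python3 - <<'E'
from bench import r
import cv2,numpy as np
s=r.get_state();print(s)
for n in("side","top"):
    f=r.grab_frame(n);np.savez(f"pics/{n}0.npz",**f)
    cv2.imwrite(f"pics/{n}0.png",f["pixels"][:,:,::-1]);print(n,f["fx"],f["cx"],f["cy"],f["cam_to_world"])
a=np.hstack([cv2.imread(f"pics/{n}0.png") for n in("side","top")])
E
```

```text
pics
{'time_s': 0.0, 'joint_pos': array([-1.26029674e+00,  2.91304300e-01, -1.54115170e-01,  1.12670036e+00,
        9.93282539e-06,  1.43146469e+00]), 'qd': array([ 0.00125192, -0.00121203, -0.00054031, -0.00052672, -0.00083455,
       -0.00040433]), 'joint_efforts': array([-3.72554368e-04, -5.37145579e+01,  3.31370938e+01,  1.61266525e-02,
       -3.49627244e-04, -1.05485839e-05]), 'ee_pos': array([ 0.22812485, -0.47232883,  0.20612401]), 'tcp_rot': array([-3.14028335e+00, -1.93646723e-04,  4.49831096e-01]), 'wrist_force': array([ 0.40885235,  0.68655616, -0.37194933]), 'wrist_torque': array([-0.00369717, -0.00956403, -0.05701823]), 'gripper_force': 0.0, 'finger_gap': 0.08547776449138242}
side 437.6944074753775 256.54647603117064 195.0822277630644 [[-0.99911076 -0.00196372  0.04211699  0.48485385]
 [-0.03737032  0.50378627 -0.86301961  1.11769446]
 [-0.01952323 -0.8638261  -0.50341167  0.73527169]
 [ 0.          0.          0.          1.        ]]
top 354.5653372341085 254.2783471499863 192.39351188727588 [[-0.02979131 -0.99625481  0.08117161  0.4718803 ]
 [-0.99921926  0.03179108  0.02345608  0.00212246]
 [-0.02594877 -0.08040945 -0.9964241   1.2694393 ]
 [ 0.          0.          0.          1.        ]]
```

View pics/top0.png

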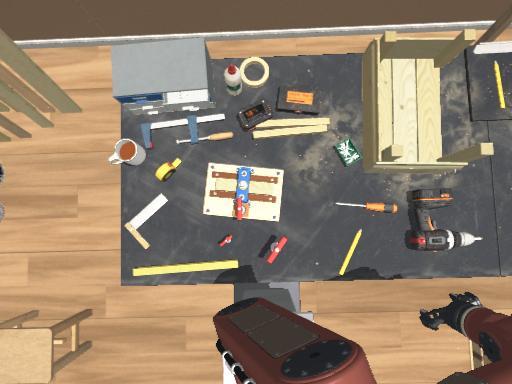

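View pics/side0.png

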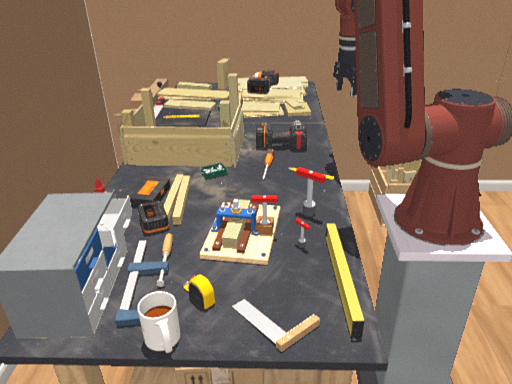

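Look-alikes: a small key at top (226,240) / side (303,230), a large one at top (277,249) / side (311,185), and one in the holder at top (241,208) / side (264,205). The one in the holder is the middle-sized one and is the one meant. I'll confirm this in a crop and measure.

```bash
cat > h.py <<'E'
import numpy as np,cv2
def load(n): return dict(np.load(f"pics/{n}.npz"))
def ray(f,u,v):
    T=f["cam_to_world"];d=T[:3,:3]@np.array([(u-f["cx"])/f["fx"],(v-f["cy"])/f["fy"],1]);return T[:3,3],d
def plane(f,u,v,z):
    o,d=ray(f,u,v);return o+d*(z-o[2])/d[2]
def tri(f,p,g,q):
    o,d=ray(f,*p);a,e=ray(g,*q);s=np.linalg.lstsq(np.c_[d,-e],a-o,rcond=None)[0]
    P,Q=o+d*s[0],a+e*s[1];return (P+Q)/2,np.linalg.norm(P-Q)
def cloud(f):
    v,u=np.mgrid[:384,:512];z=f["z_map"];c=np.stack([(u-f["cx"])/f["fx"]*z,(v-f["cy"])/f["fy"]*z,z],-1)
    T=f["cam_to_world"];return c@T[:3,:3].T+T[:3,3]
def proj(f,P):
    T=np.linalg.inv(f["cam_to_world"]);c=T[:3,:3]@P+T[:3,3];return f["fx"]*c[0]/c[2]+f["cx"],f["fy"]*c[1]/c[2]+f["cy"]
def hsv(f): return cv2.cvtColor(f["pixels"],cv2.COLOR_RGB2HSV)
E
python3 - <<'E'
from h import *
t,s=load("top0"),load("side0")
a=cv2.resize(t["pixels"][155:265,195:300],(399,418),interpolation=2);b=cv2.resize(s["pixels"][160:275,195:340],(400,317),interpolation=2)
c=np.zeros((418,800,3),np.uint8);c[:,:399]=a;c[:317,400:]=b
cv2.imwrite("pics/crop0.png",c[:,:,::-1])
for n,f in(("top",t),("side",s)):
    H=hsv(f);C=cloud(f)
    for nm,m in(("red",((H[...,0]<6)|(H[...,0]>174))&(H[...,1]>170)&(H[...,2]>110)),("blue",(abs(H[...,0].astype(int)-108)<9)&(H[...,1]>150)&(H[...,2]>80)),("wood",(H[...,2]>190)&(H[...,1]<110)&(H[...,1]>25))):
        k,l,st,ce=cv2.connectedComponentsWithStats(m.astype(np.uint8))
        for i in range(1,k):
            u,v=ce[i]
            if st[i,4]<25 or not(195<u<340 and 150<v<275):continue
            P=C[l==i];P=P[np.isfinite(P).all(1)];rr=cv2.minAreaRect(np.argwhere(l==i)[:,::-1].astype(np.float32))
            print(n,nm,ce[i].round(1),st[i,4],"med",np.median(P,0).round(3),"zmax",np.percentile(P[:,2],95).round(3),np.round(rr[0]+rr[1]+(rr[2],),1))
E
```

```text
top blue [243.8 174.3] 93 med [0.629 0.064 0.074] zmax 0.077 [243.7 174.5  10.4  14.3   7.1]
top blue [242.3 193.7] 71 med [0.569 0.068 0.073] zmax 0.078 [242.  194.5  13.   10.   90. ]
top wood [216.6 200.1] 219 med [0.536 0.173 0.017] zmax 0.021 [220.  189.5  30.1  51.6   6.3]
top wood [266.6 169.1] 46 med [ 0.656 -0.014  0.017] zmax 0.021 [266.3 170.   25.1   4.5   5.4]
top wood [222.9 171.1] 72 med [0.654 0.141 0.018] zmax 0.026 [222.5 171.    8.3  26.3  80.9]
top wood [265.4 189. ] 638 med [ 0.585 -0.009  0.045] zmax 0.073 [259.6 188.1  43.9  40.2   5.2]
top wood [224.9 184.1] 268 med [0.604 0.132 0.05 ] zmax 0.054 [224.9 184.5  22.3  12.8   4.8]
top wood [260.  215.2] 124 med [0.487 0.02  0.018] zmax 0.025 [260.8 213.2  36.7  12.4   5.5]
top wood [218.6 264.6] 57 med [0.328 0.158 0.05 ] zmax 0.054 [219.  264.5   5.   14.   90. ]
side red [310.4 174.6] 214 med [ 0.379 -0.028  0.137] zmax 0.143 [310.6 174.4  29.7   7.9  18.4]
side red [264.3 198.6] 147 med [0.515 0.086 0.123] zmax 0.127 [264.5 198.5   5.   25.   90. ]
side red [302.6 223.9] 60 med [0.41  0.139 0.074] zmax 0.077 [302.3 223.7  15.8   4.2  33.7]
side blue [234.7 216.8] 318 med [0.604 0.086 0.069] zmax 0.073 [234.5 219.3  40.7  22.4   1.6]
side wood [243.5 203.5] 87 med [ 0.58  -0.012  0.048] zmax 0.05 [243.5 204.    8.   11.   90. ]
side wood [224.3 206. ] 38 med [ 0.637 -0.047  0.017] zmax 0.074 [224.3 206.4   7.2  12.1  26.6]
side wood [259.5 211.2] 63 med [ 0.532 -0.01   0.016] zmax 0.086 [259.8 212.    5.8  15.5  15.3]
side wood [272.7 214.1] 158 med [ 0.49  -0.007  0.016] zmax 0.018 [272.5 219.   28.   13.   90. ]
side wood [231.7 230.1] 245 med [0.603 0.13  0.048] zmax 0.05 [231.5 230.   14.9  19.3  18.4]
side wood [238.6 249.3] 1103 med [0.562 0.182 0.015] zmax 0.018 [235.8 246.4  69.8  32.    7.5]
```

View pics/crop0.png

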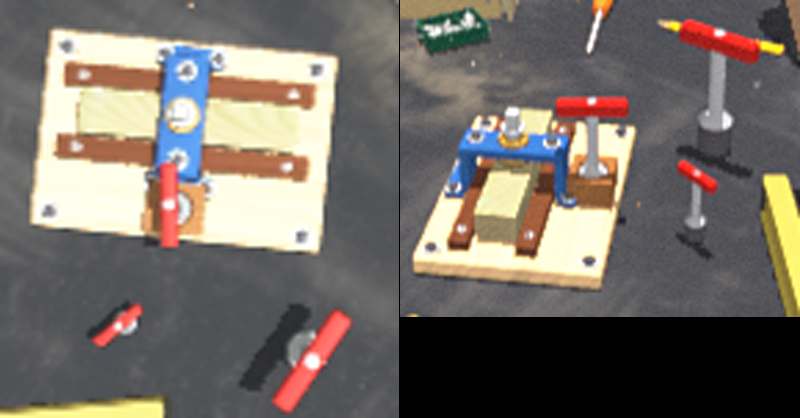

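The crop confirms it: the middle-sized red key stands in the wooden holder by the bridge, bar centre at top (239.5,208.7) / side (264.6,196.6). The screw head is at top (243.2,184.7) / side (235.6,199.9).

```bash
python3 - <<'E'
from h import *
t,s=load("top0"),load("side0")
tc=lambda x,y:(195+x/3.8-.4,155+y/3.8-.4); sc=lambda x,y:(195+(x-400)/2.759-.4,160+y/2.757-.4)
print("bar top c",tri(t,tc(169,204),s,sc(592,101)))
print("head top",tri(t,tc(181,113),s,sc(512,110)))
c=[plane(t,*tc(*p),.018) for p in((52,30),(336,58),(320,252),(32,223))];print(np.round(c,4))
for a,b in((0,1),(3,2),(3,0),(2,1)): d=c[b]-c[a];print(np.degrees(np.arctan2(d[1],d[0])).round(2))
for n,p in(("bar ends",((171,166),(169,244))),("sq",((186,55),(177,170)))):
    q=[plane(t,*tc(*x),.128 if n[0]=="b" else .08) for x in p];d=q[0]-q[1];print(n,np.round(q,4),np.degrees(np.arctan2(d[1],d[0])))
print("bridge mid-edge",[plane(t,*tc(*p),.074).round(4) for p in((186,47),(176,186))])
# bar depth in side
C=cloud(s);H=hsv(s);m=((H[...,0]<6)|(H[...,0]>174))&(H[...,1]>150)&(H[...,2]>110);m[:,:240]=0;m[:,290:]=0;m[215:]=0
P=C[m];P=P[(P[:,2]>.1)&(P[:,2]<.14)]
print("bar cloud",P.min(0),P.max(0),P.mean(0),np.degrees(np.polyfit(P[:,0],P[:,1],1)[0]))
E
```

```text
bar top c (array([0.51484254, 0.07963885, 0.12615005]), np.float64(0.000600695160796826))
head top (array([0.5952603 , 0.06837963, 0.1086617 ]), np.float64(0.0018636375801735132))
[[ 0.6864  0.1929  0.018 ]
 [ 0.6508 -0.0729  0.018 ]
 [ 0.4706 -0.0516  0.018 ]
 [ 0.5055  0.2151  0.018 ]]
-97.61
-97.45
-6.99
-6.75
bar ends [[0.5473 0.077  0.128 ]
 [0.4813 0.0804 0.128 ]] -2.9849196576594252
sq [[0.6491 0.0641 0.08  ]
 [0.5468 0.0749 0.08  ]] -6.012018912763309
bridge mid-edge [array([0.6573, 0.0642, 0.074 ]), array([0.5329, 0.0765, 0.074 ])]
bar cloud [0.47933113 0.07551904 0.11217003] [0.54809364 0.09194256 0.12788203] [0.51399253 0.08554357 0.12178696] -0.2518995773510762
```

```bash
python3 -m creep '1 0 0 -0.02 0;1 0.038 -0.028 -0.003 0;1 0.038 -0.028 -0.003 0;1 0.038 -0.028 -0.003 0;1 0.038 -0.028 -0.003 0;1 0.038 -0.028 -0.003 0;1 0.038 -0.028 -0.003 0;1 0.038 -0.028 -0.003 0;1 0.038 -0.028 -0.003 0;1 0.038 -0.028 -0.003 0;1 0.038 -0.028 -0.003 0;1 0.038 -0.028 0 0'
python3 -m creep '1 0.038 -0.028 0 0;1 0.038 -0.028 0 0;1 0 0 0 -8.5;1 0 0 0 -8.5;1 0 0 0 -8.5;1 0 0 0 -8.5;1 0 0 0 -8.5;1 0 0 0 -8.5'; python3 -c "
from bench import r;print(r.get_state()['joint_pos'])"
```

```text
time_s: 1.3
ee_pos: [0.4714, -0.0117, 0.257]
tcp_rot: [3.141, -0.0, 0.45]
wrist_force: [0.9, -1.7, 0.2]
finger_gap: 0.0856
gripper_force: 0.0
time_s: 2.1
ee_pos: [0.5146, 0.0698, 0.2563]
tcp_rot: [-3.141, 0.0, 1.346]
wrist_force: [0.4, -0.6, 0.2]
finger_gap: 0.0856
gripper_force: 0.0
[-5.93820406e-03  2.58252632e-01 -6.68922227e-02  1.24647422e+00
 -2.19491098e-05  1.78952253e+00]
```

```bash
for i in 1 2; do python3 -m creep '1 0 0 0 -8.5;1 0 0 0 -8.5;1 0 0 0 -8.5;1 0 0 0 -8.5;1 0 0 0 -8.5;1 0 0 0 -8.5;1 0 0 0 -8.5;1 0 0 0 -8.5;1 0 0 0 -8.5;1 0 0 0 -8.5;1 0 0 0 -8.5;1 0 0 0 -8.5' >/dev/null; done
python3 -m creep '1 0 0 0 -8.5;1 0 0 0 -8.5;1 0 0 0 -8.5;1 0 0 0 -8.5;1 0 0 0 -8.5;1 0 0 0 -8.5;1 0 0 0 -8.5;1 0 0 0 -7;1 0 0 0 0;1 0 0 0 0'; python3 - <<'E'
from bench import r
from h import *
print(r.get_state()['joint_pos'],r.get_state()['ee_pos'])
f=r.grab_frame("side");np.savez("pics/side1.npz",**f)
g=r.grab_frame("top");np.savez("pics/top1.npz",**g)
a=cv2.resize(f["pixels"][110:270,180:340],(400,400),interpolation=2);b=cv2.resize(g["pixels"][140:240,190:290],(400,400),interpolation=2)
cv2.imwrite("pics/c1.png",np.hstack([a,b])[:,:,::-1])
E
```

```text
time_s: 5.5
ee_pos: [0.5147, 0.0698, 0.2565]
tcp_rot: [3.141, 0.0, -0.226]
wrist_force: [0.4, 0.0, 0.1]
finger_gap: 0.0858
gripper_force: 0.0
[-6.06602572e-03  2.58079143e-01 -6.66906593e-02  1.24650295e+00
 -2.28255720e-05 -2.92182754e+00] [0.51472107 0.06977103 0.25650243]
```

View pics/c1.png

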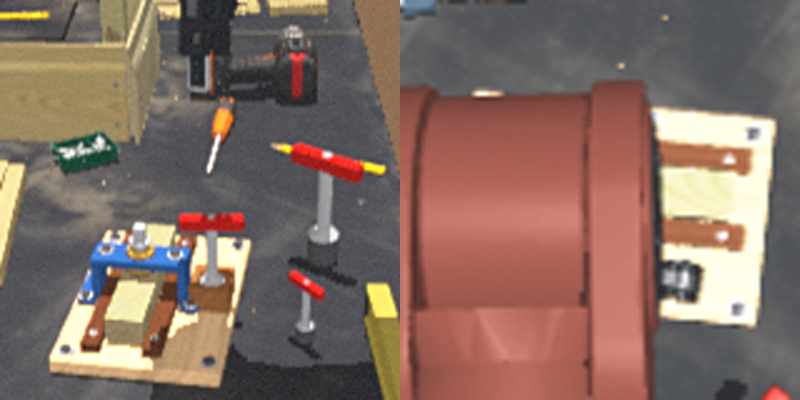

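```bash
python3 -m creep '1 -0.0022 -0.0095 0 0;1 0 0 0.03 -7.5;1 0 0 0.04 0;1 0 0 0.04 0;1 0 0 0.03 0;1 0 0 0.015 0;1 0 0 0 0;1 0 0 0 0'
python3 -m creep '0 0 0 0 0;0 0 0 0 0;0 0 0 0 0;0 0 0 0 0;0 0 0 0 0;0 0 0 0 0;0 0 0 0 0'; python3 -c "
from bench import r;print(r.get_state())"
```

```text
time_s: 6.4
ee_pos: [0.515, 0.08, 0.1022]
tcp_rot: [-3.142, -0.0, -0.092]
wrist_force: [-0.6, 0.5, 0.5]
finger_gap: 0.0853
gripper_force: 0.0
time_s: 7.1
ee_pos: [0.5153, 0.0796, 0.1021]
tcp_rot: [-3.141, -0.001, -0.091]
wrist_force: [0.2, -0.1, 5.6]
finger_gap: 0.0101
gripper_force: 58.5
{'time_s': 7.1, 'joint_pos': array([ 1.29038682e-02,  3.67168139e-01, -3.35868830e-01,  8.66758082e-01,
        9.36476783e-05, -3.03739391e+00]), 'qd': array([-6.38546399e-05,  4.22688603e-04, -1.00119477e-03,  1.18873269e-03,
       -1.23274701e-04,  6.06404394e-04]), 'joint_efforts': array([-1.25549147e-01, -5.24778557e+01,  2.76818007e+01,  4.31628653e-02,
       -1.11061041e-01, -3.30359826e-02]), 'ee_pos': array([0.5152966 , 0.07958841, 0.10211824]), 'tcp_rot': array([-3.14139537e+00, -9.86103868e-04, -9.12949278e-02]), 'wrist_force': array([ 0.21448184, -0.13215588,  5.62417158]), 'wrist_torque': array([ 0.09471745,  0.00524322, -0.06285938]), 'gripper_force': 58.521930794231594, 'finger_gap': 0.010096518342133976}
```

```bash
python3 -m creep '0 0 0 -0.01 0;0 0 0 -0.02 0;0 0 0 -0.03 0;0 0 0 -0.03 0;0 0 0 -0.03 0;0 0 0 0 0;0 0 0 0 0;0 0 0 0 0'; python3 - <<'E'
from bench import r
from h import *
f=r.grab_frame("side");np.savez("pics/side2.npz",**f)
cv2.imwrite("pics/c2.png",cv2.resize(f["pixels"][130:250,190:310],(600,600),interpolation=2)[:,:,::-1])
E
```

```text
time_s: 7.9
ee_pos: [0.5139, 0.0795, 0.2206]
tcp_rot: [3.141, 0.002, -0.091]
wrist_force: [-0.8, 0.1, -1.9]
finger_gap: 0.01
gripper_force: 58.3
```

View pics/c2.png

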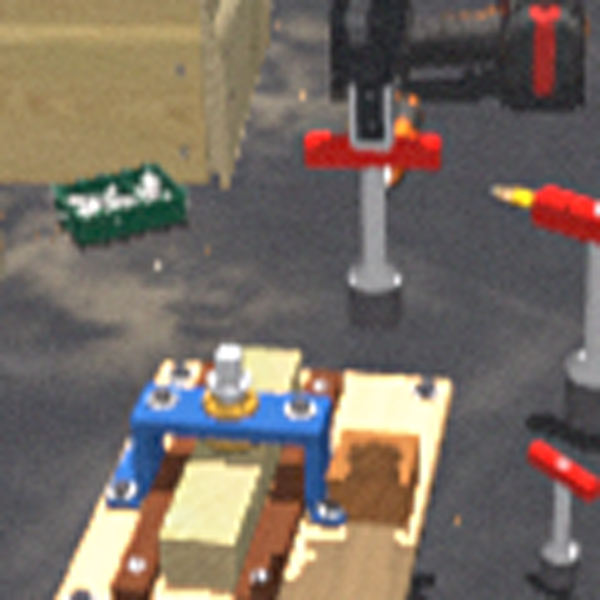

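The key is held upright and clear of the holder (socket bottom at about side px (265,195), screw head at (236,200)). Next I need a close look at the head for its centre and orientation.

```bash
python3 - <<'E'
from h import *
t,s,s2=load("top0"),load("side0"),load("side2")
for n,f,(u0,u1,v0,v1) in(("top",t,(235,252,175,195)),("side",s2,(225,247,193,218))):
    H=hsv(f)[v0:v1,u0:u1].astype(int)
    m=(H[...,0]>12)&(H[...,0]<30)&(H[...,1]>100);m2=(H[...,1]<60)&(H[...,2]>120)
    for nm,k in(("brass",m),("grey",m2)):
        q=np.argwhere(k);print(n,nm,len(q),q.mean(0)[::-1]+[u0,v0],q.min(0)[::-1]+[u0,v0],q.max(0)[::-1]+[u0,v0])
        if n=="top": print(plane(f,*(q.mean(0)[::-1]+[u0,v0]),.08 if nm=="brass" else .1))
a=cv2.resize(t["pixels"][172:197,231:256],(400,400),interpolation=cv2.INTER_CUBIC);b=cv2.resize(s2["pixels"][195:220,223:248],(400,400),interpolation=cv2.INTER_CUBIC)
cv2.imwrite("pics/c3.png",np.hstack([a,b])[:,:,::-1])
print(proj(t,np.array([.5955,.069,.109])),proj(s2,np.array([.5955,.069,.109])),proj(s2,np.array([.5955,.069,.091])))
E
```

```text
top brass 5 [245.6 185. ] [240 180] [251 189]
[0.5947293  0.05865641 0.08      ]
top grey 112 [243.47321429 185.20535714] [235 175] [251 194]
[0.59220828 0.06478502 0.1       ]
side brass 37 [235.51351351 210.54054054] [229 203] [240 213]
side grey 117 [234.87179487 204.5042735 ] [225 193] [246 213]
(np.float64(242.0143150822667), np.float64(183.97778560421864)) (np.float64(235.41851684570557), np.float64(199.53239127863353)) (np.float64(235.6982998701661), np.float64(205.01466121262442))
```

View pics/c3.png

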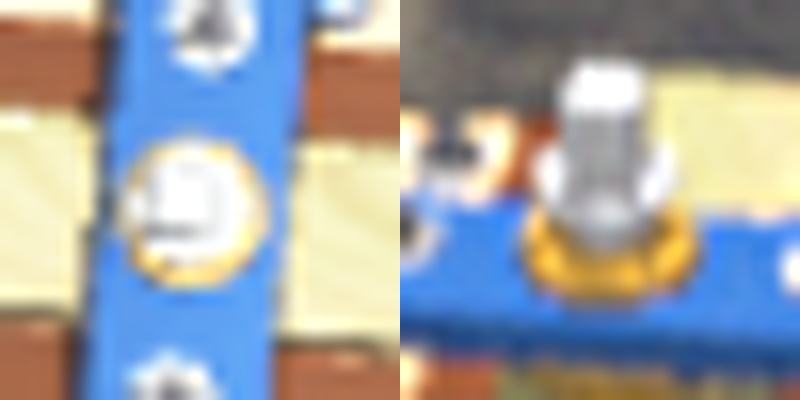

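```bash
python3 - <<'E'
from h import *
t,s=load("top0"),load("side2")
print(plane(t,242.56,184.75,.079),tri(t,(242.56,184.75),s,(223+209/16,195+240/16-.5)))
print(tri(t,(231+190/16-.5,172+195/16-.5),s,(235.3,199.9)))
E
```

```text
[0.59601449 0.06895498 0.079     ] (array([0.59570516, 0.06908695, 0.07617931]), np.float64(0.0012012877478066906))
(array([0.59631133, 0.06787537, 0.10715341]), np.float64(0.0006149302545569547))
```

```bash
python3 -m creep '0 0.03 0.001 0 0;0 0.03 0.001 0 0;0 0.0224 0.001 0 0;0 0 0 0 0;0 0 0 0 0;0 0 0 0 0;0 0 0 0.015 0;0 0 0 0 0;0 0 0 0 0'; python3 - <<'E'
from bench import r
from h import *
f=r.grab_frame("side");np.savez("pics/side3.npz",**f)
cv2.imwrite("pics/c4.png",cv2.resize(f["pixels"][150:230,195:275],(600,600),interpolation=2)[:,:,::-1])
E
```

```text
time_s: 8.85
ee_pos: [0.5959, 0.0692, 0.2069]
tcp_rot: [3.142, 0.001, -0.091]
wrist_force: [0.3, 0.5, -2.8]
finger_gap: 0.0098
gripper_force: 58.3
```

View pics/c4.png

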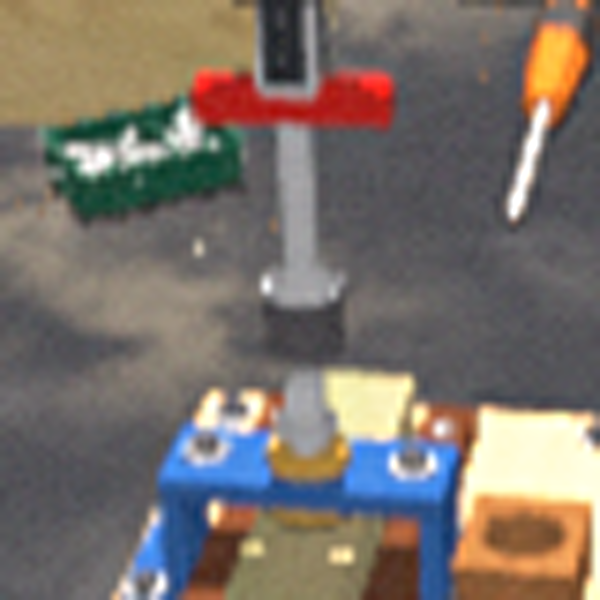

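Socket centre (305,330) lies directly above the head (305,390) in the crop, and the shank is upright. I'll descend gently.

```bash
python3 -m creep '0 0 0 0.008 0;0 0 0 0.006 0;0 0 0 0.003 0;0 0 0 0 0'; python3 -m creep '0 0 0 0.002 0;0 0 0 0.001 0;0 0 0 0 0';python3 -m creep '0 0 0 0.002 0;0 0 0 0.001 0;0 0 0 0 0'
```

```text
time_s: 9.3
ee_pos: [0.5962, 0.0691, 0.189]
tcp_rot: [3.142, 0.001, -0.091]
wrist_force: [-0.2, -0.1, -1.7]
finger_gap: 0.0099
gripper_force: 58.3
time_s: 9.6
ee_pos: [0.5966, 0.0691, 0.1866]
tcp_rot: [3.142, 0.0, -0.091]
wrist_force: [0.9, 0.8, -2.1]
finger_gap: 0.0097
gripper_force: 58.3
time_s: 9.9
ee_pos: [0.5965, 0.069, 0.1835]
tcp_rot: [-3.142, 0.0, -0.091]
wrist_force: [-0.0, 0.0, -2.0]
finger_gap: 0.0101
gripper_force: 58.3
```

```bash
python3 -m creep '0 0 0 0.002 0;0 0 0 0.002 0;0 0 0 0 0'; python3 -m creep '0 0 0 0.002 0;0 0 0 0.001 0;0 0 0 0 0';python3 -m creep '0 0 0 0.001 0;0 0 0 0.001 0;0 0 0 0 0'
```

```text
time_s: 10.2
ee_pos: [0.5964, 0.0691, 0.1793]
tcp_rot: [3.142, 0.001, -0.091]
wrist_force: [-0.7, -0.5, -2.7]
finger_gap: 0.0095
gripper_force: 58.3
time_s: 10.5
ee_pos: [0.5966, 0.0691, 0.1766]
tcp_rot: [3.142, 0.0, -0.091]
wrist_force: [0.0, 0.2, -1.3]
finger_gap: 0.0099
gripper_force: 58.5
time_s: 10.8
ee_pos: [0.5977, 0.0691, 0.1762]
tcp_rot: [-3.141, -0.003, -0.091]
wrist_force: [-0.9, 0.3, 9.1]
finger_gap: 0.0096
gripper_force: 61.3
```

Contact with the mouth at z≈0.092, i.e. seated on the collar. Relax, then start turning clockwise, following the screw down.

```bash
python3 -m creep '0 -0.0005 0 -0.0006 0;0 0 0 0 0;0 0 0 0 0;0 0 0 0.0001 8.5;0 0 0 0.0001 8.5;0 0 0 0.0001 8.5'; python3 -m creep '0 0 0 0.0001 8.5;0 0 0 0.0001 8.5;0 0 0 0.0001 8.5;0 0 0 0 0'
```

```text
time_s: 11.4
ee_pos: [0.5968, 0.0691, 0.176]
tcp_rot: [-3.141, -0.002, -0.542]
wrist_force: [-0.8, 0.6, 7.0]
finger_gap: 0.0097
gripper_force: 61.0
time_s: 11.8
ee_pos: [0.5968, 0.0692, 0.1757]
tcp_rot: [-3.14, -0.001, -0.987]
wrist_force: [-0.8, 1.3, 7.2]
finger_gap: 0.0096
gripper_force: 60.8
```

```bash
python3 -m creep '0 0 0 0.0001 8.5;0 0 0 0.0001 8.5;0 0 0 0.0001 8.5;0 0 0 0.0001 8.5;0 0 0 0.0001 8.5;0 0 0 0.0001 8.5;0 0 0 0.0001 8.5;0 0 0 0.0001 8.5;0 0 0 0 0;0 0 0 0 0'; python3 - <<'E'
from bench import r
from h import *
s=r.get_state();print(s["joint_pos"],s["wrist_torque"])
f=r.grab_frame("side");np.savez("pics/side4.npz",**f)
a=cv2.resize(f["pixels"][130:250,190:310],(600,600),interpolation=2)
cv2.imwrite("pics/c5.png",a[:,:,::-1])
t=load("top0")
# batten ends (z=.05) from first top view and side
H=hsv(t);
import math
jig=np.array([.5957,.069]);th=math.radians(-7);y=np.array([-math.sin(th),math.cos(th)])
for d in(.1,-.1):
    p=np.r_[jig+d*y,.05];print(d,p,proj(t,p),proj(f,p))
E
```

```text
time_s: 12.8
ee_pos: [0.597, 0.0693, 0.1749]
tcp_rot: [-3.14, 0.002, -2.168]
wrist_force: [0.9, 0.4, 7.7]
finger_gap: 0.0097
gripper_force: 60.7
[-6.28260287e-03  4.51255018e-01  1.42948785e-03  1.11862473e+00
  3.63334114e-04 -9.79424162e-01] [ 0.20133485 -0.02137635  0.01355282]
0.1 [0.60788693 0.16825462 0.05      ] (np.float64(214.3797764193896), np.float64(183.12266747998478)) (np.float64(228.82838119485132), np.float64(237.52127979247314))
-0.1 [ 0.58351307 -0.03025462  0.05      ] (np.float64(271.86170874142), np.float64(188.2810405809072)) (np.float64(242.73007460312786), np.float64(199.47306709620491))
```

View pics/c5.png

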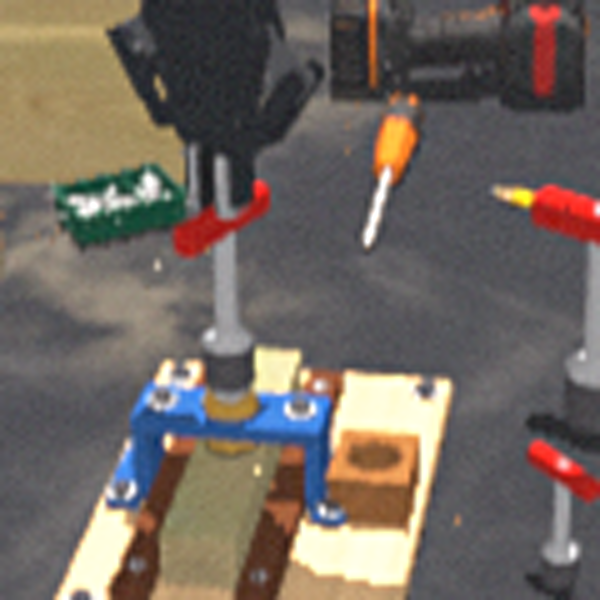

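The key is seated to the nut and turned 2.08 rad. Release it, rise, and go to the +y end of the batten with the fingers shut.

```bash
python3 -m creep '0.6 0 0 -0.0005 0;0.6 0 0 0 0;0.6 0 0 0 0;0.6 0 0 0 0;0.6 0 0 -0.02 0;0.6 0 0 -0.03 0;0.6 0 0 0 0' && python3 -m creep '0 -0.0385 0.0198 0 0;0 -0.0385 0.0198 0 0;0 -0.0385 0.0198 0 0;0 0 0 0 0;0 0 0 0.03 0;0 0 0 0.045 0;0 0 0 0.045 0;0 0 0 0.045 0;0 0 0 0.02 0;0 0 0 0 0'
```

```text
time_s: 13.55
ee_pos: [0.598, 0.0691, 0.228]
tcp_rot: [-3.137, 0.003, -2.168]
wrist_force: [-0.4, 0.1, 0.2]
finger_gap: 0.0509
gripper_force: 0.0
time_s: 14.55
ee_pos: [0.6089, 0.197, 0.0356]
tcp_rot: [3.137, -0.005, -2.169]
wrist_force: [0.7, -0.4, -0.3]
finger_gap: -0.0
gripper_force: 0.0
```

```bash
for k in 1 2 3 4; do python3 -m creep '0 0.0045 -0.0023 0 0;0 0.0018 -0.0009 0 0' | egrep 'pos|force: \['; done
```

```text
ee_pos: [0.6124, 0.1906, 0.0412]
wrist_force: [-0.8, 0.2, 0.2]
ee_pos: [0.6109, 0.1834, 0.0407]
wrist_force: [0.3, -1.0, 0.1]
ee_pos: [0.6094, 0.1765, 0.0398]
wrist_force: [-0.6, -0.6, 0.4]
ee_pos: [0.6083, 0.1694, 0.0394]
wrist_force: [0.1, 0.7, 0.1]
```

```bash
for k in 1 2 3 4 5 6; do python3 -m creep '0 0.0018 -0.0009 0 0;0 0.0018 -0.0009 0 0' | egrep 'pos|force: \['; done
```

```text
ee_pos: [0.6078, 0.1659, 0.0394]
wrist_force: [-0.1, 0.9, 0.1]
ee_pos: [0.6073, 0.1619, 0.0394]
wrist_force: [0.4, 0.6, -0.1]
ee_pos: [0.6067, 0.1578, 0.0394]
wrist_force: [0.3, -1.0, -0.6]
ee_pos: [0.6062, 0.1538, 0.0394]
wrist_force: [0.5, -0.1, -0.1]
ee_pos: [0.6057, 0.1498, 0.0394]
wrist_force: [-0.5, 1.3, -0.5]
ee_pos: [0.6052, 0.1459, 0.0394]
wrist_force: [-1.0, -0.1, -1.0]
```

```bash
python3 - <<'E'
from bench import r
from h import *
f=r.grab_frame("side");np.savez("pics/side5.npz",**f)
cv2.imwrite("pics/c6.png",cv2.resize(f["pixels"][150:260,190:300],(600,600),interpolation=2)[:,:,::-1])
E
```

```text
(no output)
```

View pics/c6.png

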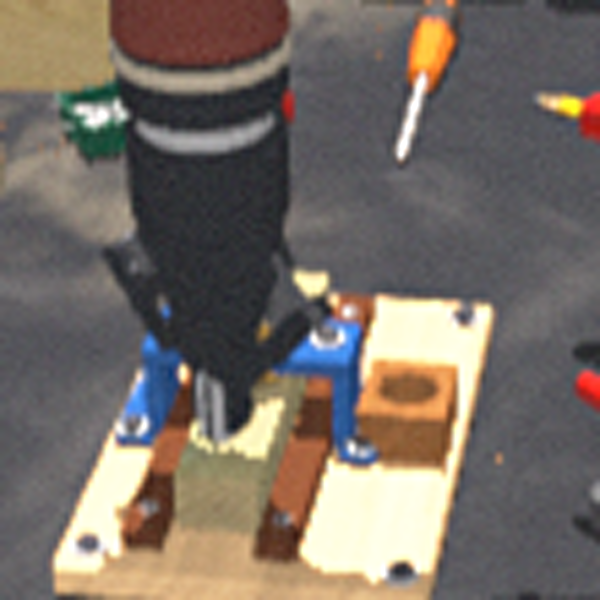

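```bash
python3 - <<'E'
from h import *
from bench import r
f=load("side5");f4=load("side4");s=r.get_state();print(s["ee_pos"],s["wrist_force"],s["finger_gap"])
print("TCP px",proj(f,s["ee_pos"]))
C,C4=cloud(f),cloud(f4)
for u in(226,229,232,235):
    print(u,[(v,)+tuple(C[v,u].round(3)) for v in range(224,252,3)])
    print("  before",[(v,)+tuple(C4[v,u].round(3)) for v in range(230,252,3)])
E
```

```text
[0.60507654 0.14558866 0.03939906] [ 0.13322683 -0.41602497  0.09267585] 2.3509904500521697e-05
TCP px (np.float64(230.81877504176072), np.float64(235.81402227922283))
226 [(224, np.float64(0.615), np.float64(0.152), np.float64(0.083)), (227, np.float64(0.616), np.float64(0.154), np.float64(0.074)), (230, np.float64(0.619), np.float64(0.131), np.float64(0.048)), (233, np.float64(0.618), np.float64(0.145), np.float64(0.048)), (236, np.float64(0.616), np.float64(0.16), np.float64(0.049)), (239, np.float64(0.616), np.float64(0.166), np.float64(0.043)), (242, np.float64(0.617), np.float64(0.164), np.float64(0.032)), (245, np.float64(0.617), np.float64(0.166), np.float64(0.024)), (248, np.float64(0.617), np.float64(0.168), np.float64(0.015)), (251, np.float64(0.616), np.float64(0.184), np.float64(0.017))]
  before [(230, np.float64(0.619), np.float64(0.13), np.float64(0.048)), (233, np.float64(0.618), np.float64(0.144), np.float64(0.048)), (236, np.float64(0.617), np.float64(0.158), np.float64(0.048)), (239, np.float64(0.616), np.float64(0.168), np.float64(0.045)), (242, np.float64(0.617)
[... 3006 characters left out ...]
oat64(0.592), np.float64(0.17), np.float64(0.027)), (248, np.float64(0.593), np.float64(0.171), np.float64(0.018)), (251, np.float64(0.592), np.float64(0.183), np.float64(0.017))]
  before [(230, np.float64(0.595), np.float64(0.129), np.float64(0.047)), (233, np.float64(0.593), np.float64(0.145), np.float64(0.049)), (236, np.float64(0.592), np.float64(0.159), np.float64(0.049)), (239, np.float64(0.592), np.float64(0.168), np.float64(0.045)), (242, np.float64(0.592), np.float64(0.168), np.float64(0.035)), (245, np.float64(0.593), np.float64(0.166), np.float64(0.023)), (248, np.float64(0.592), np.float64(0.174), np.float64(0.02)), (251, np.float64(0.592), np.float64(0.183), np.float64(0.017))]
```

The batten hasn't moved: the shut fingertips end about 13 mm above the reported TCP, so they passed over it. Back out, lower, and push again.

```bash
python3 -m creep '0 -0.036 0.018 -0.002 0;0 -0.007 0.0035 0 0;0 0 0 0 0;0 0 0 0.01 0;0 0 0 0.01 0;0 0 0 0 0'; for k in 1 2 3 4 5 6; do python3 -m creep '0 0.0018 -0.0009 0 0;0 0.0018 -0.0009 0 0' | egrep 'pos|force: \['; done
```

```text
time_s: 17.2
ee_pos: [0.6099, 0.1926, 0.0192]
tcp_rot: [3.139, -0.003, -2.169]
wrist_force: [-0.0, -0.0, 0.7]
finger_gap: -0.0002
gripper_force: 0.0
ee_pos: [0.6111, 0.1892, 0.0215]
wrist_force: [0.6, 0.4, 0.2]
ee_pos: [0.6107, 0.1854, 0.0217]
wrist_force: [-0.1, 0.4, -0.2]
ee_pos: [0.61, 0.1815, 0.0215]
wrist_force: [-0.3, -0.6, -0.8]
ee_pos: [0.6094, 0.1776, 0.0214]
wrist_force: [0.6, 0.6, 0.0]
ee_pos: [0.6089, 0.1737, 0.0214]
wrist_force: [0.5, 1.4, 0.6]
ee_pos: [0.6083, 0.1696, 0.0214]
wrist_force: [-1.1, 0.9, -0.2]
```

```bash
for k in 1 2 3; do python3 -m creep '0 0.0018 -0.0009 0 0;0 0.0018 -0.0009 0 0' | egrep 'pos|force: \['; done;  python3 - <<'E'
from h import *
from bench import r
f=r.grab_frame("side");C=cloud(f)
for u in(226,229,232,235):
    print(u,[(v,)+tuple(C[v,u].round(3).tolist()) for v in range(226,252,3)])
print(r.get_state()["wrist_force"])
E
```

```text
ee_pos: [0.6077, 0.1656, 0.0214]
wrist_force: [0.2, 0.7, -0.6]
ee_pos: [0.6072, 0.1616, 0.0214]
wrist_force: [-0.1, 1.1, 0.6]
ee_pos: [0.6067, 0.1576, 0.0214]
wrist_force: [-0.3, 0.0, -0.3]
226 [(226, 0.614, 0.161, 0.082), (229, 0.614, 0.165, 0.075), (232, 0.615, 0.163, 0.065), (235, 0.615, 0.168, 0.058), (238, 0.619, 0.144, 0.031), (241, 0.62, 0.141, 0.019), (244, 0.619, 0.15, 0.015), (247, 0.618, 0.163, 0.015), (250, 0.616, 0.18, 0.017)]
229 [(226, 0.605, 0.171, 0.089), (229, 0.606, 0.168, 0.077), (232, 0.606, 0.169, 0.068), (235, 0.607, 0.169, 0.059), (238, 0.607, 0.174, 0.053), (241, 0.611, 0.148, 0.023), (244, 0.611, 0.148, 0.013), (247, 0.61, 0.163, 0.015), (250, 0.608, 0.179, 0.016)]
232 [(226, 0.597, 0.174, 0.091), (229, 0.598, 0.172, 0.08), (232, 0.598, 0.17, 0.069), (235, 0.598, 0.174, 0.063), (238, 0.6, 0.165, 0.046), (241, 0.602, 0.148, 0.023), (244, 0.602, 0.152, 0.017), (247, 0.601, 0.166, 0.017), (250, 0.6, 0.179, 0.017)]
235 [(226, 0.588, 0.183, 0.098), (229, 0.591, 0.16, 0.072), (232, 0.591, 0.162, 0.064), (235, 0.592, 0.162, 0.054), (238, 0.594, 0.149, 0.035), (241, 0.594, 0.15, 0.025), (244, 0.594, 0.149, 0.014), (247, 0.593, 0.165, 0.016), (250, 0.592, 0.179, 0.017)]
[1.11743759 0.30585891 0.13630445]
```

Loose (~0.7 N), batten moved 19 mm. I'll regrip the key and turn about 1 rad more.

```bash
python3 -m creep '0 -0.003 0.0015 -0.02 0;0.6 0 0 -0.045 0;0.6 0 0 -0.045 0;0.6 0 0 -0.045 0;0.6 0 0 -0.045 0;0.6 0 0 -0.008 0;0.6 0.04 -0.021 0 0;0.6 0.041 -0.022 0 0;0.6 0 0 0 0;0.6 0 0 0 0'
```

```text
time_s: 20.05
ee_pos: [0.5969, 0.0689, 0.2291]
tcp_rot: [3.141, -0.0, -2.17]
wrist_force: [0.6, 0.1, -0.9]
finger_gap: 0.0509
gripper_force: 0.0
```

```bash
python3 -m creep '0.6 0 0 0.03 0;0.6 0 0 0.023 0;0.6 0 0 0 0;0 0 0 0 0;0 0 0 0 0;0 0 0 0 0;0 0 0 0 0;0 0 0 0 0;0 0 0 0 0' && python3 -m creep '0 0 0 0.0001 8.5;0 0 0 0.0001 8.5;0 0 0 0.0001 8.5;0 0 0 0.0001 8.5;0 0 0 0.0001 8.5;0 0 0 0.0001 8.5;0 0 0 0.0001 8.5;0 0 0 0 0;0 0 0 0 0'; python3 -c "
from bench import r;s=r.get_state();print(s['joint_pos'][5],s['wrist_torque'])"
```

```text
time_s: 20.95
ee_pos: [0.5973, 0.0699, 0.1767]
tcp_rot: [-3.141, 0.0, -2.168]
wrist_force: [-0.2, -0.1, 0.9]
finger_gap: -0.0001
gripper_force: 0.0
time_s: 21.85
ee_pos: [0.5976, 0.0699, 0.1763]
tcp_rot: [3.142, 0.001, 3.081]
wrist_force: [0.0, -0.3, 5.0]
finger_gap: 0.0
gripper_force: 2.8
0.055684282827310264 [0.02451936 0.02086717 0.02993625]
```

```bash
python3 - <<'E'
from h import *
from bench import r
f=r.grab_frame("side");np.savez("pics/side6.npz",**f)
for n in("side4","side5","side6"):
    f=load(n);H=hsv(f);C=cloud(f);m=((H[...,0]<6)|(H[...,0]>174))&(H[...,1]>150)&(H[...,2]>110);m[:,:205]=0;m[:,290:]=0
    k,l,st,ce=cv2.connectedComponentsWithStats(m.astype(np.uint8))
    for i in range(1,k):
        if st[i,4]>8:
            P=C[l==i];print(n,ce[i].round(1),st[i],np.median(P,0).round(3),P.min(0).round(3),P.max(0).round(3))
cv2.imwrite("pics/c7.png",cv2.resize(load("side6")["pixels"][140:260,190:310],(600,600),interpolation=2)[:,:,::-1])
E
```

```text
side4 [233.2 174.2] [225 166  19  15  98] [0.602 0.084 0.193] [ 0.572 -0.366 -0.005] [0.668 0.107 0.204]
side6 [233.6 174. ] [225 166  19  16 116] [0.599 0.082 0.195] [ 0.485 -0.373 -0.006] [0.667 1.118 0.735]
```

View pics/c7.png

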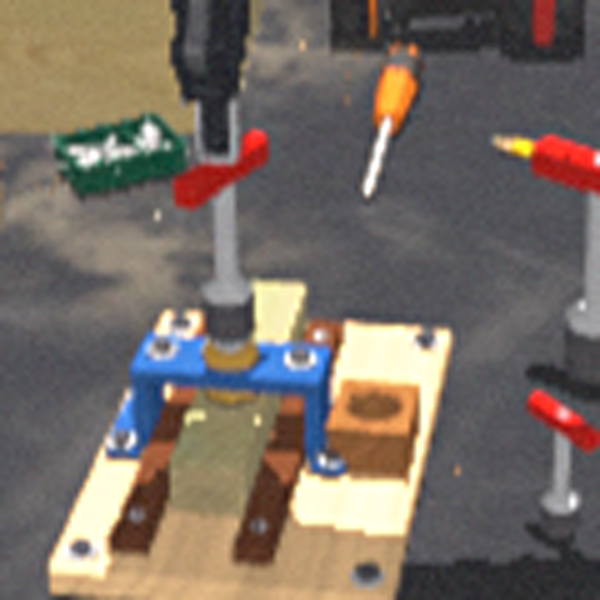

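Clear view: the key still stands seated with its bar unmoved. The fingers closed above the bar and rest on it, so the pads sit higher than assumed and I need to grip about 10 mm lower. Lift, rotate back, regrip.

```bash
python3 -m creep '0.6 0 0 -0.04 0;0.6 0 0 0 -8.5;0.6 0 0 0 -8.5;0.6 0 0 0 -8.5;0.6 0 0 0 -8.5;0.6 0 0 0 -8.5;0.6 0 0 0 -8.5;0.6 0 0 0 -8.5;0.6 0 0 0.02 0;0.6 0 0 0.03 0;0.6 0 0 0 0' && python3 -m creep '0 0 0 0 0;0 0 0 0 0;0 0 0 0 0;0 0 0 0 0;0 0 0 0 0'
```

```text
time_s: 23.0
ee_pos: [0.5944, 0.07, 0.1621]
tcp_rot: [3.136, -0.004, -2.164]
wrist_force: [-0.9, -0.1, 0.4]
finger_gap: 0.0512
gripper_force: 0.0
time_s: 23.5
ee_pos: [0.5981, 0.07, 0.1672]
tcp_rot: [-3.14, 0.002, -2.168]
wrist_force: [-0.3, 1.3, 6.4]
finger_gap: 0.012
gripper_force: 59.1
```

```bash
python3 -m creep '0 0 0 0.0001 8.5;0 0 0 0.0001 8.5;0 0 0 0.0001 8.5;0 0 0 0.0001 8.5;0 0 0 0.0001 8.5;0 0 0 0.0001 8.5;0 0 0 0.0001 8.5;0 0 0 0 0;0 0 0 0 0'; python3 -c "
from bench import r;s=r.get_state();print(s['joint_pos'][5],s['wrist_torque'])"
```

```text
time_s: 24.4
ee_pos: [0.5983, 0.0696, 0.1666]
tcp_rot: [-3.141, 0.003, 3.076]
wrist_force: [-0.3, 0.1, 6.8]
finger_gap: 0.0118
gripper_force: 59.1
0.060159228406608305 [-0.26843423 -0.02994625 -0.04821526]
```

```bash
python3 -m creep '0.6 0 0 -0.0004 0;0.6 0 0 0 0;0.6 0 0 0 0;0.6 0 0 0 0;0.6 0 0 -0.03 0;0.6 0 0 -0.03 0;0.6 0 0 0 0' && python3 -m creep '0 0.0036 -0.0485 0 0;0 0.0036 -0.0485 0 0;0 0.0036 -0.0485 0 0;0 0 0 0 0;0 0 0 0.04 0;0 0 0 0.045 0;0 0 0 0.045 0;0 0 0 0.045 0;0 0 0 0.03 0;0 0 0 0 0;0 0 0 0 0'
```

```text
time_s: 25.1
ee_pos: [0.5992, 0.07, 0.2293]
tcp_rot: [3.141, 0.006, 3.077]
wrist_force: [0.1, -0.3, 0.2]
finger_gap: 0.0512
gripper_force: 0.0
time_s: 26.2
ee_pos: [0.5769, -0.0742, 0.0207]
tcp_rot: [3.141, -0.001, 3.077]
wrist_force: [0.8, 1.1, 0.4]
finger_gap: 0.0003
gripper_force: 0.0
```

```bash
for k in 1 2 3 4 5 6 7 8; do python3 -m creep '0 0 0.002 0 0;0 0 0.002 0 0' | egrep 'pos|force: \['; done
```

```text
ee_pos: [0.5787, -0.0707, 0.0224]
wrist_force: [0.1, 0.0, 0.2]
ee_pos: [0.578, -0.0664, 0.0213]
wrist_force: [0.3, -0.5, -0.4]
ee_pos: [0.5778, -0.0624, 0.0206]
wrist_force: [-0.2, -0.7, -0.9]
ee_pos: [0.578, -0.0586, 0.0204]
wrist_force: [1.2, -0.6, -0.4]
ee_pos: [0.5782, -0.0546, 0.0204]
wrist_force: [0.8, -1.5, -0.4]
ee_pos: [0.5785, -0.0505, 0.0204]
wrist_force: [-0.4, -1.4, 1.0]
ee_pos: [0.5787, -0.0464, 0.0204]
wrist_force: [-0.3, -0.5, 0.1]
ee_pos: [0.579, -0.0424, 0.0204]
wrist_force: [-0.3, -0.5, -0.0]
```

```bash
python3 -m creep '0 0 0.002 0 0;0 0 0.002 0 0;0 0 0.002 0 0' | egrep 'pos|force: \['; python3 - <<'E'
from h import *
from bench import r
s=r.get_state();print(s["time_s"],s["wrist_force"])
f=r.grab_frame("side");np.savez("pics/side7.npz",**f);C=cloud(f)
for u in(226,230,234):
    c=C[225:255,u];q=c[(c[:,2]>.022)&(c[:,2]<.042)];print(u,q[:,1].round(3))
H=hsv(f);m=((H[...,0]<6)|(H[...,0]>174))&(H[...,1]>150)&(H[...,2]>110);m[:,:205]=0;m[:,290:]=0;m[195:]=0
q=np.argwhere(m);print(q.mean(0),q.min(0),q.max(0),np.median(C[m],0))
E
```

```text
ee_pos: [0.5794, -0.0365, 0.0204]
wrist_force: [0.5, -0.7, 0.4]
28.1 [ 0.53006246 -0.74793208  0.35171447]
226 [0.078 0.08  0.171 0.169 0.167 0.166 0.168 0.169]
230 [0.17  0.17  0.168 0.172 0.168 0.169]
234 [0.169 0.171 0.173 0.176 0.171 0.173]
[171.99386503 234.31288344] [  9 221] [177 270] [0.59218558 0.07713174 0.19468126]
```

Still loose (~0.7 N), batten back near centre. Regrip and turn about 0.9 rad more.

```bash
python3 -m creep '0 0 -0.003 -0.025 0;0.6 0 0 -0.045 0;0.6 0 0 -0.045 0;0.6 0 0 -0.045 0;0.6 0 0 -0.045 0;0.6 -0.004 0.037 -0.003 0;0.6 -0.004 0.037 0 0;0.6 -0.004 0.037 0 0;0.6 0 0 0 0;0.6 0 0 0 0' && python3 -m creep '0.6 0 0 0.03 0;0.6 0 0 0.03 0;0.6 0 0 0.002 0;0.6 0 0 0 0;0 0 0 0 0;0 0 0 0 0;0 0 0 0 0;0 0 0 0 0;0 0 0 0 0'
```

```text
time_s: 29.15
ee_pos: [0.5982, 0.0713, 0.2282]
tcp_rot: [3.141, -0.0, 3.078]
wrist_force: [-0.1, -1.1, 1.1]
finger_gap: 0.0515
gripper_force: 0.0
time_s: 30.05
ee_pos: [0.5994, 0.0703, 0.1679]
tcp_rot: [-3.142, 0.003, 3.077]
wrist_force: [-0.5, -0.5, 6.3]
finger_gap: 0.0118
gripper_force: 58.8
```

```bash
python3 -m creep '0 0 0 0.0001 8.5;0 0 0 0.0001 8.5;0 0 0 0.0001 8.5;0 0 0 0.0001 8.5;0 0 0 0.0001 8.5;0 0 0 0.0001 8.5;0 0 0 0 0;0 0 0 0 0'; python3 -c "
from bench import r;s=r.get_state();print(s['joint_pos'][5],s['wrist_torque'])"
```

```text
time_s: 30.85
ee_pos: [0.5993, 0.0697, 0.1675]
tcp_rot: [3.14, 0.003, 2.186]
wrist_force: [-0.3, -2.4, 8.1]
finger_gap: 0.0119
gripper_force: 59.1
0.9512570628637739 [-0.74923156  0.37110036 -0.03901347]
```

```bash
python3 -m creep '0.6 0 0 -0.0004 0;0.6 0 0 0 0;0.6 0 0 0 0;0.6 0 0 0 0;0.6 0 0 -0.03 0;0.6 0 0 -0.03 0;0.6 0 0 0 0' && python3 -m creep '0 0.0306 0.0262 0 0;0 0.0306 0.0262 0 0;0 0.0306 0.0262 0 0;0 0 0 0 0;0 0 0 0.04 0;0 0 0 0.045 0;0 0 0 0.045 0;0 0 0 0.045 0;0 0 0 0.03 0;0 0 0 0 0;0 0 0 0 0'
for k in 1 2 3 4; do python3 -m creep '0 -0.0015 -0.00135 0 0;0 -0.0015 -0.00135 0 0' | egrep 'pos|force: \['; done
```

```text
time_s: 31.55
ee_pos: [0.6005, 0.0705, 0.2301]
tcp_rot: [3.137, 0.003, 2.186]
wrist_force: [1.1, -0.0, -0.3]
finger_gap: 0.051
gripper_force: 0.0
time_s: 32.65
ee_pos: [0.6095, 0.1904, 0.0215]
tcp_rot: [-3.141, -0.0, 2.186]
wrist_force: [0.1, 1.0, 1.2]
finger_gap: 0.0001
gripper_force: 0.0
ee_pos: [0.6106, 0.1868, 0.0233]
wrist_force: [-0.3, 0.3, 0.8]
ee_pos: [0.6091, 0.1825, 0.0221]
wrist_force: [0.3, 0.6, -0.5]
ee_pos: [0.6086, 0.1797, 0.0217]
wrist_force: [-0.1, 9.3, 1.0]
ee_pos: [0.6085, 0.1774, 0.0218]
wrist_force: [1.8, 12.0, 0.3]
```

```bash
for k in 1 2 3 4 5; do python3 -m creep '0 -0.0015 -0.00135 0 0;0 -0.0015 -0.00135 0 0' | egrep 'pos|force: \['; done
```

```text
ee_pos: [0.6081, 0.1734, 0.0218]
wrist_force: [1.4, 12.4, 1.3]
ee_pos: [0.6076, 0.1694, 0.0218]
wrist_force: [1.5, 11.3, 0.3]
ee_pos: [0.6071, 0.1654, 0.0218]
wrist_force: [2.4, 12.1, 1.0]
ee_pos: [0.6067, 0.1614, 0.0218]
wrist_force: [1.6, 12.6, 0.3]
ee_pos: [0.6062, 0.1574, 0.0218]
wrist_force: [1.5, 11.7, 1.3]
```

Rub is ~12 N, a bit too tight. I'll back the screw off about half a radian, plus the key's play.

```bash
python3 -m creep '0 0.0022 0.002 -0.025 0;0.6 0 0 -0.045 0;0.6 0 0 -0.045 0;0.6 0 0 -0.045 0;0.6 0 0 -0.045 0;0.6 -0.035 -0.029 -0.002 0;0.6 -0.0347 -0.0289 0 0;0.6 0 0 0 0;0.6 0 0 0 0' && python3 -m creep '0.6 0 0 0.03 0;0.6 0 0 0.03 0;0.6 0 0 0.002 0;0.6 0 0 0 0;0 0 0 0 0;0 0 0 0 0;0 0 0 0 0;0 0 0 0 0;0 0 0 0 0'
```

```text
time_s: 35.35
ee_pos: [0.5985, 0.0662, 0.2283]
tcp_rot: [3.142, -0.0, 2.184]
wrist_force: [-0.1, -0.1, 0.9]
finger_gap: 0.0511
gripper_force: 0.0
time_s: 36.25
ee_pos: [0.5995, 0.0672, 0.1677]
tcp_rot: [3.14, 0.001, 2.186]
wrist_force: [0.1, -0.3, 5.6]
finger_gap: 0.0115
gripper_force: 58.8
```

```bash
python3 -m creep '0 0.0012 0.001 0 0;0 0 0 -0.0001 -8.5;0 0 0 -0.0001 -8.5;0 0 0 -0.0001 -8.5;0 0 0 -0.0001 -8.5;0 0 0 -0.0001 -8.5;0 0 0 0 0;0 0 0 0 0'; python3 -m creep '0.6 0 0 -0.0004 0;0.6 0 0 0 0;0.6 0 0 0 0;0.6 0 0 0 0;0.6 0 0 -0.03 0;0.6 0 0 -0.03 0;0.6 0 0 0 0'
```

```text
time_s: 37.05
ee_pos: [0.5998, 0.0689, 0.1679]
tcp_rot: [3.141, 0.002, 2.923]
wrist_force: [0.6, 0.7, 6.5]
finger_gap: 0.0116
gripper_force: 59.0
time_s: 37.75
ee_pos: [0.6008, 0.0688, 0.231]
tcp_rot: [3.14, 0.006, 2.928]
wrist_force: [0.8, 0.1, 0.1]
finger_gap: 0.0512
gripper_force: 0.0
```

```bash
python3 -m creep '0 -0.0031 -0.0485 0 0;0 -0.0031 -0.0485 0 0;0 -0.0031 -0.0482 0 0;0 0 0 0 0;0 0 0 0.04 0;0 0 0 0.045 0;0 0 0 0.045 0;0 0 0 0.045 0;0 0 0 0.032 0;0 0 0 0 0;0 0 0 0 0'
for k in 1 2 3 4 5 6 7 8; do python3 -m creep '0 0.0002 0.002 0 0;0 0.0002 0.002 0 0' | egrep 'pos|force: \['; done
```

```text
time_s: 38.85
ee_pos: [0.5769, -0.0748, 0.0203]
tcp_rot: [3.142, -0.001, 2.928]
wrist_force: [0.4, 0.3, 0.2]
finger_gap: -0.0002
gripper_force: 0.0
ee_pos: [0.5792, -0.0713, 0.0221]
wrist_force: [-0.1, -0.4, 0.9]
ee_pos: [0.5786, -0.067, 0.021]
wrist_force: [-0.3, -0.9, -0.4]
ee_pos: [0.5786, -0.0629, 0.0203]
wrist_force: [0.8, -0.1, 0.2]
ee_pos: [0.5789, -0.0591, 0.02]
wrist_force: [-0.6, -3.6, 0.0]
ee_pos: [0.5792, -0.0561, 0.0201]
wrist_force: [-1.5, -5.7, -0.4]
ee_pos: [0.5796, -0.0521, 0.02]
wrist_force: [-1.9, -5.6, -0.5]
ee_pos: [0.5801, -0.0481, 0.02]
wrist_force: [-1.8, -6.8, 0.2]
ee_pos: [0.5806, -0.0441, 0.0201]
wrist_force: [-1.4, -5.4, 0.7]
```

About 6 N while sliding at 20 mm/s, a light clear rub. Push a little more, then withdraw and check.

```bash
python3 -m creep '0 0.0002 0.002 0 0;0 0.0002 0.002 0 0;0 0.0002 0.002 0 0;0 0.0002 0.002 0 0' | egrep 'force: \['; python3 -m creep '0 0 -0.006 0 0;0 0 -0.01 0 0;0 0 0 -0.03 0;0 0 0 -0.045 0;0 0 0 -0.045 0;0 0 0 -0.045 0;0 0 -0.03 -0.02 0;0 0 0 0 0;0 0 0 0 0'; python3 - <<'E'
from h import *
from bench import r
s=r.get_state();print(s["wrist_force"],abs(s["qd"]).max())
f=r.grab_frame("side");np.savez("pics/side8.npz",**f);C=cloud(f)
for u in(226,230,234):
    c=C[225:255,u];q=c[(c[:,2]>.022)&(c[:,2]<.042)];print(u,q[:,1].round(3))
H=hsv(f);m=((H[...,0]<6)|(H[...,0]>174))&(H[...,1]>150)&(H[...,2]>110);m[:,:205]=0;m[:,258:]=0;m[195:]=0;m[:160]=0
q=np.argwhere(m);print(q.mean(0),q.min(0),q.max(0),np.median(C[m],0),proj(f,np.array([.597,.069,.192])))
E
```

```text
wrist_force: [-1.2, -5.3, -0.2]
time_s: 41.75
ee_pos: [0.5718, -0.0809, 0.2052]
tcp_rot: [3.141, 0.001, 2.927]
wrist_force: [0.2, 0.1, -0.2]
finger_gap: 0.0002
gripper_force: 0.0
[ 0.21943569  0.10093057 -0.17498153] 0.02437272706976577
226 [0.168 0.169 0.169 0.167 0.17  0.17 ]
230 [0.17  0.171 0.169 0.171 0.172 0.169]
234 [0.173 0.172 0.174 0.172 0.173 0.174]
[173.75  233.625] [170 221] [178 246] [0.59532367 0.07558097 0.19440513] (np.float64(233.51980051365538), np.float64(173.1668030156561))
```

The key stands upright on the screw, the batten is centred in the lane, and the robot is clear of everything.

```bash
python3 -c "
from bench import r;print(r.close_job())"
```

```text
the job is handed in; nothing more can be done
None
```

The job is handed in at about 42 s: the stop is set so the batten slides with a rub of about 6 N, the batten lies near centre in the lane, and the key stands on the screw; the verdict itself was not shown.

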